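# Close a tilted tacking jig with its top plate

### The job

Pick up the aluminium top plate by its bar handle and lower it over the two guide pins of the tilted tacking jig, keeping it square to the jig so that it does not jam, until it lies fully home on both pin shoulders. Keep hold of it on the way down and do not drop it; let go only once it is home. Leave the jig at its tilt and do not knock the other things on the bench about.

Things in the scene. Friction and masses are not known exactly. Their poses are not given: they have to be found in the camera images.
- top_plate: Loose aluminium plate, 80 (x) x 170 (y) x 12 mm, 0.3 to 0.65 kg, flat on the bench; a half turn about z changes nothing. 17 mm through holes at x = 0, y = +65 and -65 mm. On top a steel bar handle along y, standing on two posts. Origin: centre of the underside; z points out of the handle side. Home: origin at jig_seat, z along jig_seat's z, y along or against jig_seat's y.
- grip_bar (a point): Centre of the top plate's handle bar, 48 mm above the plate's underside; axes as the plate's. The bar is 14 mm thick (x), 16 mm high (z) and 104 mm long (y), with 28 mm of free space under it; its posts at y = +-44 mm leave 76 mm between them.
- jig_seat (a point): Point on the jig midway between the two guide pins, level with the pin shoulders on which the top plate comes to rest. z: the direction of the pins, square to the jig's face, leaning 23 to 39 degrees from vertical to the robot's side; y: level, through both pins; x: up the slope, away from the robot. A flat steel workpiece 50 mm wide is fixed between the pins, 4 mm below this point.
- positioner: Grey stand of the jig, fixed to the bench, 150 (x) x 230 (y) mm, 97 mm high. Origin: centre of its underside. Between its cheeks the jig's dark steel face, 150 x 190 mm (28 mm below jig_seat's level), turns on a level hinge along y, 100 mm above the bench; the hinge is stiff and holds its tilt. The same way up and yaw as jig_seat but for the tilt.
- pin_left_tip (a point): Tip of the jig's guide pin at y = +65 mm of jig_seat, 38 mm above the shoulder along the pin. Steel pin of 14 mm diameter over its first 26 mm from the shoulder, then a nose tapering to 5 mm at the tip; the shoulder is 32 mm wide. Axes as jig_seat's.
- pin_right_tip (a point): Tip of the other guide pin, the same, at y = -65 mm of jig_seat.
- wire_brush: Loose wire brush, 200 mm long, lying. Leave alone.
- angle_offcut: Loose offcut of steel angle, 110 x 50 x 50 mm. Leave alone.
- spray_can: Loose can, 60 mm across and 170 mm high, standing. Leave alone.
- hammer: Loose hammer, 260 mm long, lying. Leave alone.
- magnet_square: Loose square grey welding magnet, 90 x 90 x 21 mm. Leave alone.
- grinder: Loose yellow angle grinder, about 270 mm long, lying. Leave alone.
- c_clamp: Loose blue C-clamp, about 200 x 130 mm, lying. Leave alone.
Not all that is in view belongs to the job. Leave any pink or yellow look-alike of the top_plate alone.

How it is judged:
On the way, in this order (a step that is already met when the one before it is completed fails the run):
1. the plate, held in the gripper and square to the jig, is threaded on both pins but not yet home (4 to 26 mm above its seat) (x of top_plate in the frame of jig_seat between -0.006 and 0.006 m and y of top_plate in the frame of jig_seat between -0.006 and 0.006 m and z of top_plate in the frame of jig_seat between 0.004 and 0.026 m and angle between the z axis of top_plate and the z axis of jig_seat, either way round below 0.12 rad and contact force between the fingers and top_plate above 0.5 N), for 0.1 s.
2. the plate is home on both shoulders with the gripper still holding it (x of top_plate in the frame of jig_seat between -0.005 and 0.005 m and y of top_plate in the frame of jig_seat between -0.005 and 0.005 m and z of top_plate in the frame of jig_seat between -0.004 and 0.003 m and angle between the z axis of top_plate and the z axis of jig_seat, either way round below 0.05 rad and contact force between the fingers and top_plate above 0.5 N), for 0.1 s.
At the end, for the whole second after the job is handed in: The top plate rests on the jig over both pins: its origin within 5 mm of jig_seat along the face and within 3 mm of it (4 mm below) along the pins, square to them within 0.05 rad, released and at rest; the jig's pins are within 10 mm of where they started (x of top_plate in the frame of jig_seat between -0.005 and 0.005 m and y of top_plate in the frame of jig_seat between -0.005 and 0.005 m and z of top_plate in the frame of jig_seat between -0.004 and 0.003 m and angle between the z axis of top_plate and the z axis of jig_seat, either way round below 0.05 rad and distance of pin_left_tip from where it was at the start of the episode below 0.01 m and linear speed of top_plate below 0.02 m/s and contact force between the fingers and top_plate below 0.1 N); the robot touches nothing.
It fails at once if a bystander is moved more than 30 mm (distance of any of wire_brush, angle_offcut, spray_can, hammer, magnet_square, grinder, c_clamp from where it was at the start of the episode above 0.03 m).
It also fails if it takes over 51 s, if anything falls off the work surface, if the arm or the gripper's body presses on something with over 40 N, if the wrist force passes 120 N, or if a joint passes its speed limit or range.

### The arm

A 6-joint arm with a two-finger parallel gripper is mounted at the origin on the work surface. World frame = base frame: x ahead of the robot, y to its left, z up, the work surface at z = 0. Lengths are in m, angles in rad, forces in N, time in s.
With the tool pointing down it reaches from about 0.275 to 0.85 m from the base axis. Payload 5.2 kg.
Tool frame: the origin (TCP) lies midway between the tips of the shut fingers; the grasp point (between the pads) lies 19 mm behind it; z points along the fingers, y is the line along which they close (so a half turn about z gives the same grasp; the last joint's range is limited). The gripper opens to 85 mm and grips with 20 to 120 N. Pads are 22 mm wide; open, the fingers measure 114 mm over their backs; the gripper's body (76 mm by 85 mm) begins 54 mm behind the grasp point. The pads swing forward as they close: fully open they stand 13 mm farther back than shut.
Start: joints at [-1.49, 0.259, 1.535, -0, 1.348, -0.203], TCP at [0.154, -0.528, 0.231] pointing down, gripper open.
Joint ranges: [-3.14, 3.14], [-0.91, 2.08], [0.19, 2.58], [-1.22, 4.36], [0.22, 2.71], [-3.12, 3.12]. Speed limits (rad/s): [2.57, 2.57, 3.14, 3.14, 3.14, 3.14].

### API

Orientations are given as a unit quaternion [w, x, y, z].
In Python, from plant import r, imaging, current_time_s, current_joint_pos, current_qd, current_effort, current_eef_pos, current_tool_rot, current_force, current_wrist_torque, current_finger_gap, current_grip_force gives the robot as it stands. Calls block until the motion is done:
- r.movep(position, orientation): joint-space move of the TCP to a pose.
- r.line_to(position, max_speed=0.15, orientation=None, force_limit=None): straight line of the TCP; orientation=None keeps the orientation; max_speed is the mean speed in m/s. With force_limit (N) it stops when the force on the tool has changed by that much, and returns True; else False.
- r.set_joints(angles): joint-space move.
- r.move_gripper(opening): opening from 0.0 (shut) to 1.0 (fully open); the grip force is fixed at half the most; returns when the fingers have stopped.
- r.pause(seconds).
- r.solve_ik(position, orientation): joint angles nearest the present ones, or None.
- imaging.read_camera(name): name is "side" or "top" or "wrist"; returns a dict with "pixels" (384x512x3 uint8, red, green, blue), "K" (3x3 intrinsics, pixels), "extrinsics" (4x4, takes a point from camera to world coordinates). Camera axes: x right, y up, looking along -z (the intrinsics and any distortion apply to the point x, -y, -z); pixel columns grow to the right and rows downward; lengths in m; the calibration is good to about 2 mm. A picture is of the moment at which its call begins. There is no depth.
A pose or a line that the arm cannot do raises r.Unreachable and nothing moves.
- r.finish_job(): hands the job in; it is judged then, once.
Readings, each from a call of its own:
- current_time_s(): time.
- current_joint_pos(): joint angles.
- current_qd(): joint speeds.
- current_effort(): joint torques, N m.
- current_eef_pos(): TCP position.
- current_tool_rot(): TCP orientation.
- current_force(): force on the tool from outside, world axes, zero at the start.
- current_wrist_torque(): the same for the moment, N m.
- current_finger_gap(): opening from 0.0 (shut) to 1.0 (fully open).
- current_grip_force(): force on a finger pad.
Only numpy, scipy, OpenCV 4.12 (cv2) and the standard library are available. Lean on these libraries where they do the work, as an engineer would, in place of code of your own. Each camera call takes 0.05 s, during which the arm holds its last target. There are 200 camera calls.

## Working session

There is one attempt and no reset: what is moved stays moved. The work goes in short steps, each a Python script; the robot and the scene stay as the last script left them, time stands still between calls to the robot, and variables do not carry over. Pictures are saved under pics/ and viewed, at most 10 in all, crops included, and the job is handed in when it is done.

```bash
mkdir -p pics; ls; python3 - <<'E'
from plant import *
import cv2,numpy as np
for n in("side","top","wrist"):
    c=imaging.read_camera(n);cv2.imwrite(f"pics/{n}0.png",c["pixels"][:,:,::-1]);print(n,np.round(c["K"],1).tolist(),np.round(c["extrinsics"],3).tolist(),[k for k in c])
a=[cv2.resize(cv2.imread(f"pics/{n}0.png"),(800,600)) for n in("side","top")]
cv2.imwrite("pics/side_b.png",a[0]);cv2.imwrite("pics/top_b.png",a[1])
print(current_time_s(),current_tool_rot())
E
```

```text
pics
side [[371.4, 0.0, 256.2], [0.0, 371.4, 192.7], [0.0, 0.0, 1.0]] [[0.952, 0.246, -0.181, 0.247], [-0.305, 0.745, -0.594, -1.031], [-0.011, 0.62, 0.784, 1.411], [0.0, 0.0, 0.0, 1.0]] ['pixels', 'K', 'extrinsics']
top [[432.7, 0.0, 258.0], [0.0, 432.7, 192.2], [0.0, 0.0, 1.0]] [[0.02, 0.996, -0.083, 0.398], [-1.0, 0.02, 0.005, -0.023], [0.007, 0.083, 0.997, 1.92], [0.0, 0.0, 0.0, 1.0]] ['pixels', 'K', 'extrinsics']
wrist [[285.8, 0.0, 252.4], [0.0, 285.8, 194.1], [0.0, 0.0, 1.0]] [[0.28, 0.927, 0.25, 0.216], [-0.96, 0.27, 0.072, -0.509], [-0.0, -0.26, 0.966, 0.374], [0.0, 0.0, 0.0, 1.0]] ['pixels', 'K', 'extrinsics']
0.15 [-7.00548349e-04  9.89948604e-01  1.41425844e-01  4.67942923e-05]
```

View pics/side_b.png

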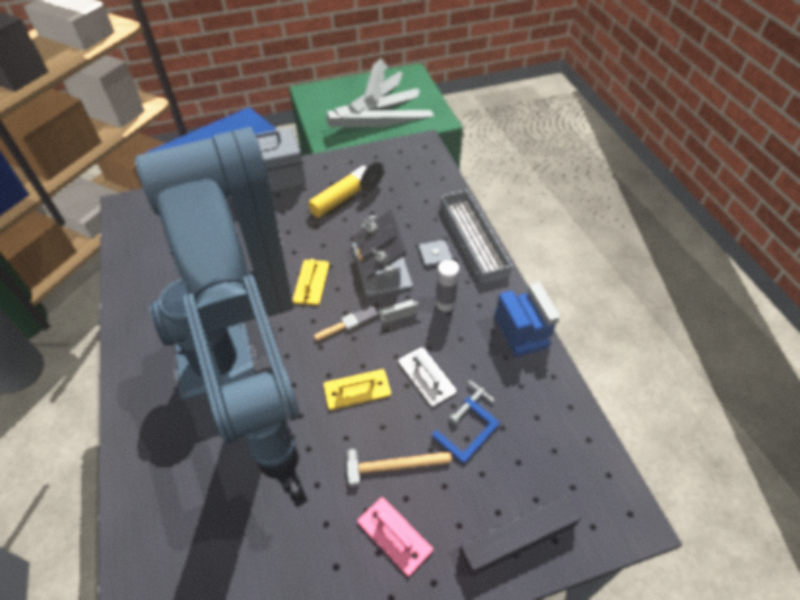

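View pics/top_b.png

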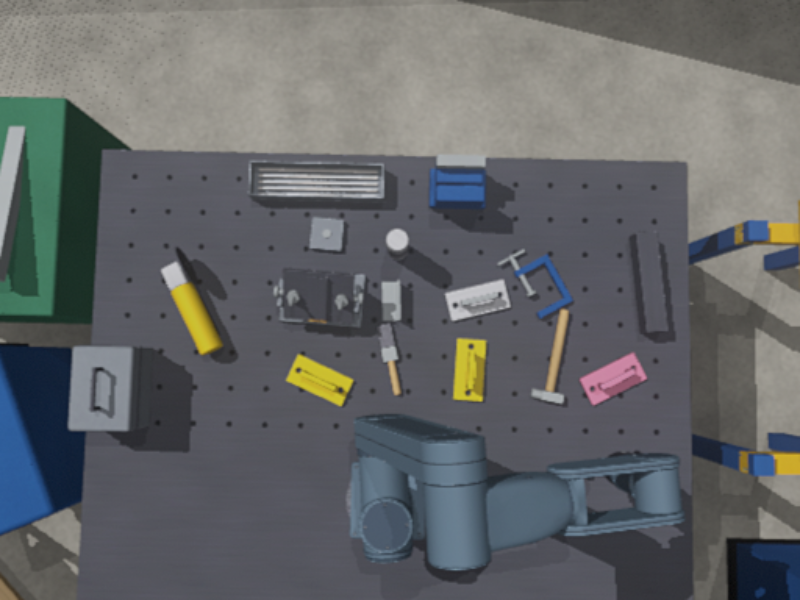

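Candidates for the plate (800-wide top view): silver (478,300), yellow (470,370), yellow (320,379) and pink (613,379). The silver one fits, since it is aluminium and has no paint. Its side-view position is (428,376). The jig is at top (320,297), side (380,260). I'll confirm with one crop and get coarse positions.

```bash
cat > h.py <<'E'
import numpy as np,cv2
from plant import *
from scipy.spatial.transform import Rotation as R
def shot(n,f=None):
    c=imaging.read_camera(n)
    if f: cv2.imwrite(f"pics/{f}.png",c["pixels"][:,:,::-1]);np.savez(f"pics/{f}.npz",K=c["K"],E=c["extrinsics"])
    return c["pixels"],c["K"],c["extrinsics"]
def load(f):
    d=np.load(f"pics/{f}.npz");return cv2.imread(f"pics/{f}.png")[:,:,::-1],d["K"],d["E"]
def ray(K,E,uv):
    d=np.array([(uv[0]-K[0,2])/K[0,0],-(uv[1]-K[1,2])/K[1,1],-1.]);d=E[:3,:3]@d
    return E[:3,3],d/np.linalg.norm(d)
def onplane(K,E,uv,z):
    o,d=ray(K,E,uv);return o+d*(z-o[2])/d[2]
def tri(rays):
    A=np.zeros((3,3));b=np.zeros(3)
    for o,d in rays:
        P=np.eye(3)-np.outer(d,d);A+=P;b+=P@o
    p=np.linalg.solve(A,b)
    return p,[1e3*np.linalg.norm((np.eye(3)-np.outer(d,d))@(p-o)) for o,d in rays]
def proj(K,E,p):
    c=E[:3,:3].T@(np.asarray(p)-E[:3,3]);return np.array([K[0,2]+K[0,0]*c[0]/-c[2],K[1,2]+K[1,1]*-c[1]/-c[2]])
def quat(x,y,z):
    q=R.from_matrix(np.c_[x,y,z]).as_quat();return q[[3,0,1,2]]
E
python3 - <<'E'
from h import *
for n in("top","side"): shot(n,n+"1")
t,K,E=load("top1");s,Ks,Es=load("side1")
k=.64
for nm,uv,z in(("plate",(478,300),.012),("jig",(320,297),.12),("pinL",(293,298),.16),("pinR",(342,302),.16),("can",(397,240),.17)):
    print(nm,np.round(onplane(K,E,(uv[0]*k,uv[1]*k),z),3))
for nm,uv,z in(("plate",(428,376),.012),):print("side",np.round(onplane(Ks,Es,(uv[0]*k,uv[1]*k),z),3))
cr=lambda im,u,v,w,h:cv2.resize(im[v:v+h,u:u+w],(400,300),interpolation=cv2.INTER_CUBIC)
o=np.vstack([np.hstack([cr(t,270,160,80,60),cr(t,165,160,80,60)]),np.hstack([cr(s,235,215,80,60),cr(s,205,125,80,60)])])
cv2.imwrite("pics/crop1.png",o[:,:,::-1])
E
```

```text
plate [ 0.563 -0.245  0.012]
jig [0.553 0.19  0.12 ]
pinL [0.546 0.255 0.16 ]
pinR [0.538 0.127 0.16 ]
can [ 0.703 -0.013  0.17 ]
side [ 0.563 -0.25   0.012]
```

View pics/crop1.png

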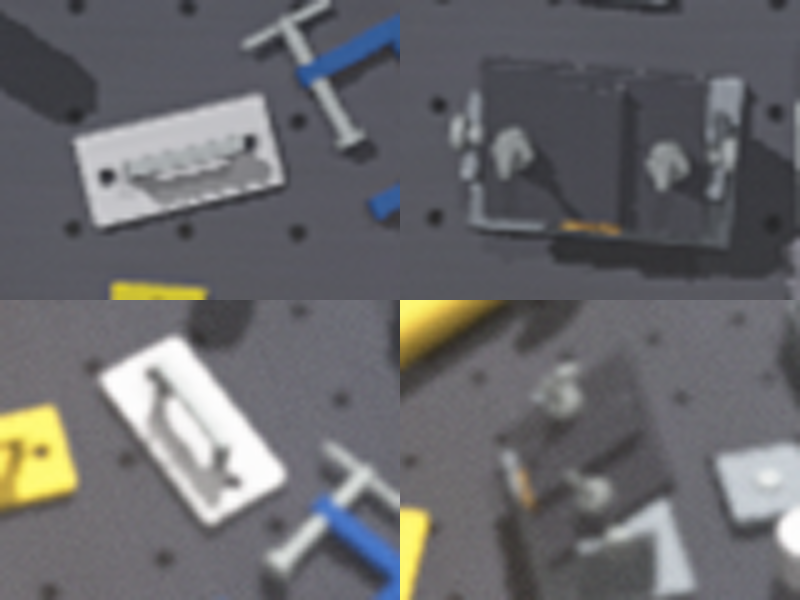

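The crop confirms the silver plate: holes at (107,177) and (250,143), with the bar between them. The jig's two pins show at top (512,150) and (668,165). Next are closer wrist views of the jig, then the plate.

```bash
python3 - <<'E'
from h import *
yj=np.array([.06,.998,0]);yj/=np.linalg.norm(yj)
a=np.radians(31);xh=np.cross(yj,[0,0,1.]);zj=np.cos(a)*np.array([0,0,1.])-np.sin(a)*xh;xj=np.cross(yj,zj)
seat=np.array([.56,.19,.128])
for s in(1,-1):
    x=s*yj;z=-zj;y=np.cross(z,x);q=quat(x,y,z);print(s,r.solve_ik(seat+.14*zj,q))
p0=np.array([.563,-.247,.0]);d=np.array([.25,1,0])
d=(onplane(*load("top1")[1:],(270+107/5,160+177/5),.012)-onplane(*load("top1")[1:],(270+250/5,160+143/5),.012));print(d);d/=np.linalg.norm(d)
for s in(1,-1): print("plate",s,r.solve_ik(p0+[0,0,.2],quat(s*d,np.cross([0,0,-1],s*d),[0,0,-1])))
s=None
x=yj;z=-zj
for s in(1,-1):
    j=r.solve_ik(seat+.14*zj,quat(s*yj,np.cross(z,s*yj),z))
    if j is not None and np.max(np.abs(j-np.array(current_joint_pos())))<2.6: break
q=quat(s*yj,np.cross(z,s*yj),z)
r.movep(seat+.16*zj-s*.10*yj,q);shot("wrist","jA")
r.line_to(seat+.16*zj-s*0.02*yj,.15);shot("wrist","jB");print("s",s,current_time_s(),current_joint_pos())
s2=s
r.movep(p0+[0,0,.2]-s2*.10*d,quat(s2*d,np.cross([0,0,-1],s2*d),[0,0,-1]));shot("wrist","pA")
r.line_to(p0+[0,0,.2]-s2*.02*d,.15);shot("wrist","pB");print(current_time_s(),current_joint_pos())
o=np.vstack([np.hstack([load("jA")[0],load("jB")[0]]),np.hstack([load("pA")[0],load("pB")[0]])])
cv2.imwrite("pics/four.png",cv2.resize(o,(800,600),interpolation=cv2.INTER_AREA)[:,:,::-1])
E
```

```text
1 [ 0.28551474 -0.05136842  1.97531047 -0.26744808  0.72100991  0.50230322]
-1 [ 0.28551474 -0.05136842  1.97531047 -0.26744808  0.72100991 -2.63928944]
[-0.03277067  0.12640728  0.        ]
plate 1 [-5.94646527e-01  3.95215579e-01  1.41806814e+00 -4.44089210e-16
  1.32830894e+00 -8.48308823e-01]
plate -1 [-5.94646527e-01  3.95215579e-01  1.41806814e+00 -4.44089210e-16
  1.32830894e+00  2.29328383e+00]
s 1 3.5083 [ 0.2380515  -0.11004076  1.98310085 -0.22192287  0.76024098  0.41998248]
6.2333 [-6.16398761e-01  4.17819170e-01  1.38282990e+00 -4.32668410e-04
  1.33974099e+00 -8.69975675e-01]
```

View pics/four.png

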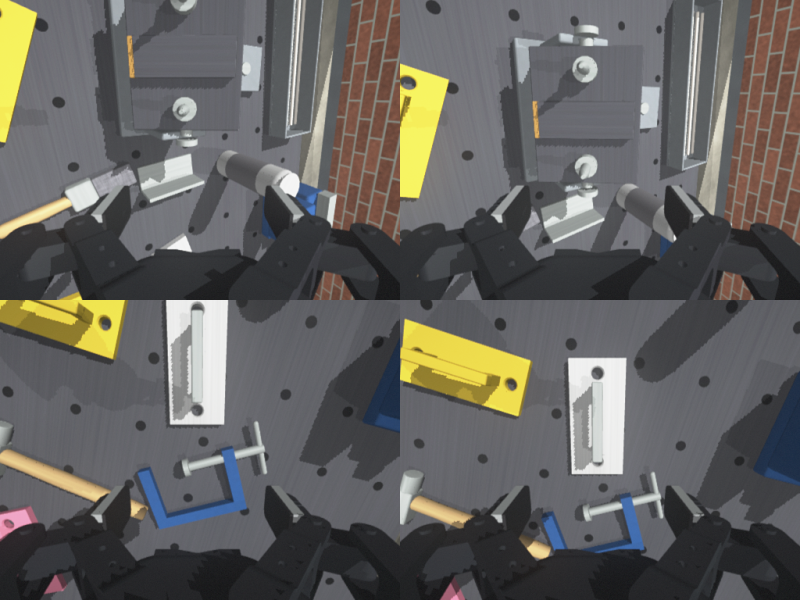

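The four panels show the jig's pins (jB panel: (585,68), (585,165)) and the plate with its holes (pB panel: (597,373), (597,463)) and bar. I'll zoom in to choose features.

```bash
python3 - <<'E'
from h import *
j,p=load("jB")[0],load("pB")[0]
j=j[40:250,130:330];p=p[60:240,190:310]
o=np.zeros((600,800,3),np.uint8)
a=cv2.resize(j,(480,504),interpolation=cv2.INTER_CUBIC);b=cv2.resize(p,(320,480),interpolation=cv2.INTER_CUBIC)
o[:504,:480]=a;o[:480,480:]=b
cv2.imwrite("pics/crop2.png",o[:,:,::-1])
E
```

```text
(no output)
```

View pics/crop2.png

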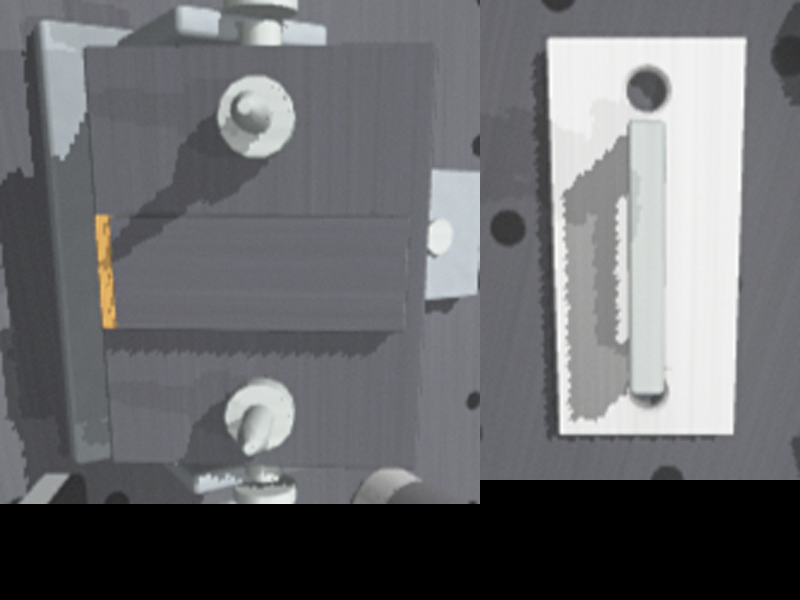

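```bash
python3 - <<'E'
from h import *
# plate corners from pA,pB
for f in("pA","pB"):
    im,K,E=load(f);hsv=cv2.cvtColor(im,cv2.COLOR_RGB2HSV)
    m=((hsv[...,2]>200)&(hsv[...,1]<40)).astype(np.uint8)
    m=cv2.morphologyEx(m,cv2.MORPH_CLOSE,np.ones((15,15)))
    cs=cv2.findContours(m,0,1)[0];c=max([c for c in cs if cv2.boundingRect(c)[1]<240],key=cv2.contourArea)
    c=cv2.convexHull(c);q=cv2.approxPolyDP(c,8,True)[:,0].astype(float)
    W=np.array([onplane(K,E,u,.012) for u in q]);print(f,q.tolist(),np.round(W[:,:2],4).tolist(),np.round(W.mean(0),4),np.round(np.linalg.norm(W-np.roll(W,-1,0),axis=1),4))
yj=np.array([.06,.998,0]);yj/=np.linalg.norm(yj)
a=np.radians(31);xh=np.cross(yj,[0,0,1.]);zj=np.cos(a)*np.array([0,0,1.])-np.sin(a)*xh;xj=np.cross(yj,zj)
seat=np.array([.56,.19,.128]);q=quat(yj,np.cross(-zj,yj),-zj)
r.movep(seat+.16*zj-.075*yj-.05*xj,q);shot("wrist","jC")
r.line_to(seat+.16*zj-.075*yj+.05*xj,.15);shot("wrist","jD");print(current_time_s())
o=np.hstack([load("jC")[0],load("jD")[0]])
for f in("jB","jC","jD"):
    im,K,E=load(f);print(f,np.round(proj(K,E,seat)),np.round(proj(K,E,seat+.065*yj)),np.round(proj(K,E,seat-.065*yj)))
cc=[]
for f in("jC","jD"):
    im,K,E=load(f);u,v=proj(K,E,seat).astype(int);u0=max(0,u-100);v0=max(0,v-120);print(f,u0,v0)
    cc.append(cv2.resize(im[v0:v0+240,u0:u0+200],(400,480),interpolation=cv2.INTER_CUBIC))
cv2.imwrite("pics/crop3.png",np.hstack(cc)[:,:,::-1])
E
```

```text
pA [[291.0, 0.0], [286.0, 158.0], [218.0, 158.0], [213.0, 0.0]] [[0.5798, -0.1581], [0.6202, -0.3138], [0.5436, -0.3337], [0.5031, -0.1781]] [ 0.5617 -0.2459  0.012 ] [0.1609 0.0791 0.1608 0.0793]
pB [[288.0, 74.0], [284.0, 222.0], [220.0, 222.0], [216.0, 74.0]] [[0.5768, -0.1502], [0.6201, -0.3147], [0.5435, -0.3346], [0.5015, -0.1697]] [ 0.5605 -0.2423  0.012 ] [0.1702 0.0791 0.1702 0.0778]
8.6917
jB [253. 161.] [253.  97.] [253. 218.]
jC [301. 107.] [304.  36.] [298. 170.]
jD [205. 107.] [202.  36.] [208. 170.]
jC 200 0
jD 105 0
```

View pics/crop3.png

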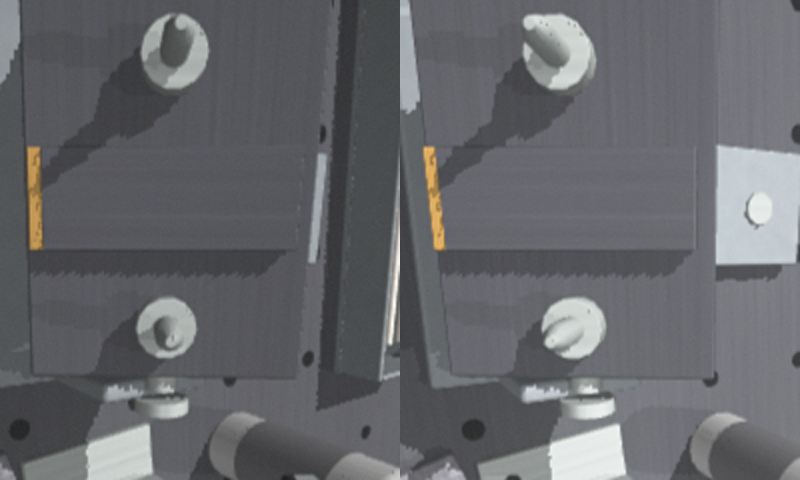

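jC and jD crops: tips at jC (181,22), (170,340) and jD (529,22), (549,338). Shoulder discs are bright, and the workpiece corners are clear. Next I triangulate.

```bash
python3 - <<'E'
from h import *
C=lambda u,v:(200+u/2-.25,v/2-.25); D=lambda u,v:(105+(u-400)/2-.25,v/2-.25); B=lambda u,v:(130+u/2.4-.3,40+v/2.4-.3)
L={f:load(f) for f in("jB","jC","jD")}
def T(nm,**k):
    p,e=tri([ray(*L[f][1:],uv) for f,uv in k.items()]);print(nm,np.round(p,4),np.round(e,1));return p
# shoulder discs by mask
disc={}
for f,guess in(("jB",(B(257,116),B(260,416))),("jC",(C(176,47),C(166,328))),("jD",(D(557,50),D(574,327)))):
    im=L[f][0];hsv=cv2.cvtColor(im,cv2.COLOR_RGB2HSV);m=(hsv[...,2]>165).astype(np.uint8)
    m=cv2.morphologyEx(m,cv2.MORPH_CLOSE,np.ones((5,5)))
    for s,g in zip("LR",guess):
        k=np.zeros_like(m);cv2.circle(k,(round(g[0]),round(g[1])),23,1,-1)
        cs=cv2.findContours(m*k,0,1)[0];c=max(cs,key=cv2.contourArea)
        e=cv2.fitEllipse(cv2.convexHull(c));disc[f,s]=e[0];print(f,s,np.round(g,1),np.round(e[0],1),np.round(e[1],1))
dL=T("discL eye",jB=B(257,116),jC=C(176,47),jD=D(557,49));dR=T("discR eye",jB=B(260,416),jC=C(166,328),jD=D(574,327))
T("discL mask",**{f:disc[f,"L"] for f in L});T("discR mask",**{f:disc[f,"R"] for f in L})
tL=T("tipL",jB=B(245,106),jC=C(181,22),jD=D(529,22));tR=T("tipR",jB=B(250,445),jC=C(170,341),jD=D(549,338))
w=[T("w",jC=C(41,147),jD=D(437,147),jB=B(110,215)),T("w",jC=C(42,249),jD=D(445,249),jB=B(115,328)),T("w",jC=C(303,147),jD=D(695,147),jB=B(408,217)),T("w",jC=C(297,249),jD=D(695,249),jB=B(404,329))]
print("lens",[round(1e3*np.linalg.norm(v),1) for v in(dL-dR,tL-tR,tL-dL,tR-dR,w[0]-w[1],w[2]-w[3])])
ang=lambda v:np.degrees(np.arctan2(np.hypot(v[0],v[1]),v[2]))
print("tilt pins",ang(tL-dL),ang(tR-dR),ang((tL+tR-dL-dR)),"work",[np.degrees(np.arctan2(v[2],np.hypot(v[0],v[1]))) for v in(w[2]-w[0],w[3]-w[1])])
for v in(dL-dR,tL-tR): print("yaw",np.degrees(np.arctan2(-v[0],v[1])),v[2])
print("yaw w",[np.degrees(np.arctan2(v[1],v[0])) for v in(w[2]-w[0],w[3]-w[1])], "wmean",np.mean(w,0))
E
```

```text
jB L [236.8  88. ] [236.3  87.9] [31.3 33.5]
jB R [238. 213.] [237.9 213.1] [27.1 31.7]
jC L [287.8  23.2] [287.2  25.1] [31.9 36. ]
jC R [282.8 163.8] [283.  163.5] [27.9 29. ]
jD L [183.2  24.8] [181.9  24.4] [35. 42.]
jD R [191.8 163.2] [191.4 163.3] [29.7 31.7]
discL eye [0.5464 0.2641 0.1265] [0.5 0.7 0.3]
discR eye [0.5411 0.1335 0.1211] [0.3 0.3 0.6]
discL mask [0.5457 0.2636 0.1262] [0.3 0.4 0.3]
discR mask [0.5402 0.134  0.1227] [0.3 0.1 0.4]
tipL [0.5258 0.2649 0.1558] [0.1 0.1 0.1]
tipR [0.5179 0.1361 0.1552] [0.4 0.9 0.8]
w [0.4944 0.2267 0.0822] [0.2 0.1 0.3]
w [0.4894 0.1772 0.0845] [0.1 0.2 0.2]
w [0.6021 0.2195 0.1539] [0.3 0.2 0.3]
w [0.5974 0.1711 0.157 ] [0.5 0.2 0.5]
lens [np.float64(130.9), np.float64(129.1), np.float64(35.8), np.float64(41.3), np.float64(49.8), np.float64(48.7)]
tilt pins 34.99004052895711 34.47698511143765 34.69757843232868 work [np.float64(33.58651585707067), np.float64(33.81948484652724)]
yaw -2.310629741872323 0.005366999615638593
yaw -3.5471417665078078 0.0006548398916675913
yaw w [np.float64(-3.8187302943297134), np.float64(-3.2248538968236797)] wmean [0.54582399 0.19865573 0.11941872]
```

The measurements agree: seat ≈ (0.5433, 0.1990, 0.1238), tilt ≈ 34°, yaw ≈ -3.2°. Now I grasp the plate.

```bash
cat >> h.py <<'E'
d=np.array([-.0426,.1647,0]);d/=np.linalg.norm(d)
P0=np.array([.5605,-.2423,0]);QP=quat(d,np.cross([0,0,-1],d),[0,0,-1])
yw=np.radians(-3.2);a=np.radians(34);seat=np.array([.5433,.1990,.1238])
yj=np.array([-np.sin(yw),np.cos(yw),0]);xh=np.array([np.cos(yw),np.sin(yw),0])
zj=-np.sin(a)*xh+np.cos(a)*np.array([0,0,1.]);xj=np.cross(yj,zj);QJ=quat(yj,np.cross(-zj,yj),-zj)
E
python3 - <<'E'
from h import *
im,K,E=load("pB")
for z in(.04,.048,.056,.064):
    A,Bp=onplane(K,E,(253,207.4),z),onplane(K,E,(252.6,105.4),z);print(z,np.linalg.norm(A-Bp),(A+Bp)/2)
r.move_gripper(1.0)
r.movep(P0+[0,0,.13],QP)
print("contact",r.line_to(P0+[0,0,.029],.1,force_limit=10),current_eef_pos(),current_force())
r.move_gripper(0.0);print(current_finger_gap(),current_grip_force(),current_force(),current_time_s())
shot("wrist","g0")
r.line_to(P0+[0,0,.10],.1);print(current_finger_gap(),current_grip_force(),current_force(),current_wrist_torque(),current_time_s())
im=shot("wrist","g1")[0]
o=np.hstack([load("g0")[0],im]);cv2.imwrite("pics/g.png",cv2.resize(o,(800,300))[:,:,::-1])
E
```

```text
0.04 0.10879751399510705 [ 0.56199794 -0.24469618  0.04      ]
0.048 0.10593357899440221 [ 0.56169078 -0.24358593  0.048     ]
0.056 0.10306964399369738 [ 0.56138363 -0.24247569  0.056     ]
0.064 0.10020570899299257 [ 0.56107647 -0.24136545  0.064     ]
contact False [ 0.56102477 -0.24262332  0.02970287] [ 0.89394944 -0.14561101  0.69584836]
0.15348407637959885 59.79715883731842 [1.05875053 0.48555741 1.80280523] 12.1917
0.15143035648958345 58.83686900138855 [-0.28145279 -0.80246039 -5.96192606] [ 0.03493723  0.00606942 -0.00966034] 13.1
```

View pics/g.png

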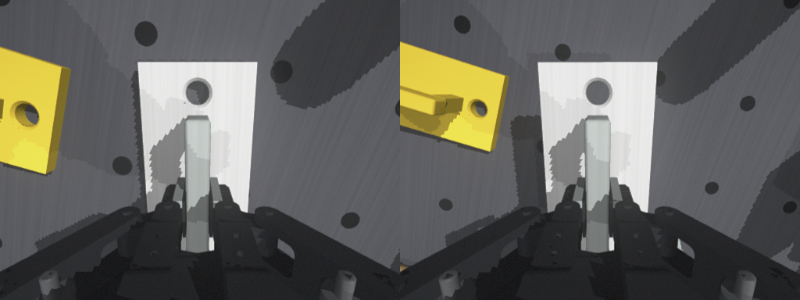

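The plate is held, with no slip between the two images (far edge at row 62, hole at (197,92) in both). I check its offset in the camera-seen tool frame, then move to the jig above the pins.

```bash
python3 - <<'E'
from h import *
for f in("g0","g1"):
    im,K,E=load(f);hsv=cv2.cvtColor(im,cv2.COLOR_RGB2HSV)
    m=((hsv[...,2]>200)&(hsv[...,1]<40)).astype(np.uint8);n=m.copy();n[:,:170]=0;n[:,340:]=0
    rows=[]
    for v in range(84,150,3):
        c=np.flatnonzero(n[v]); rows.append((v,c.min()-.5,c.max()+.5))
    R0=np.array(rows);top=np.flatnonzero(n[:,250-50]).min()-.5
    z=.012 if f=="g0" else .012+.0707
    W=[(onplane(K,E,(u0,v),z)+onplane(K,E,(u1,v),z))/2 for v,u0,u1 in rows]
    wd=[np.linalg.norm(onplane(K,E,(u0,v),z)-onplane(K,E,(u1,v),z)) for v,u0,u1 in rows]
    edge=onplane(K,E,(255,top),z)
    c=edge-.085*d
    p=np.array(current_eef_pos()) if f=="g1" else np.array([.5605,-.2423,.029])
    ex=np.array([d[1],-d[0],0])
    print(f,"x mid mm",np.round([1e3*(w-P0)@ex for w in W],1)[[0,5,10,15,20]],"width",np.round(np.median(wd),4),"y centre",1e3*(c-P0)@d)
print(current_eef_pos(),current_tool_rot(),QP)
r.line_to(P0+[0,0,.28],.2)
r.movep(seat+(.029+.10)*zj+[-.03,0,.04],QJ);print(current_time_s(),current_joint_pos())
r.line_to(seat+(.029+.050)*zj,.12);r.pause(.2);print(current_time_s(),current_eef_pos()-(seat+.079*zj),current_force(),current_wrist_torque(),current_finger_gap())
for n in("wrist","top","side"): shot(n,n[0]+"5")
w=load("w5")[0];s=load("s5")[0];t=load("t5")[0]
o=np.hstack([cv2.resize(w,(400,300)),np.vstack([cv2.resize(s[110:200,190:310],(400,300),interpolation=cv2.INTER_CUBIC)])])
cv2.imwrite("pics/pre.png",o[:,:,::-1])
E
```

```text
g0 x mid mm [-0.8 -0.8 -0.8 -0.8 -0.8] width 0.0802 y centre 0.09983877800827516
g1 x mid mm [-1.8 -1.8 -1.8 -1.8 -1.8] width 0.0798 y centre 0.7800364748588752
[ 0.55976725 -0.24181711  0.09891176] [-1.09530790e-03  6.12221520e-01  7.90685529e-01 -7.41776083e-05] [0.         0.61220449 0.79069948 0.        ]
15.9 [ 0.37137924 -0.15621043  2.03139917 -0.34883886  0.74725334  0.62212867]
17.0833 [7.13583499e-05 2.34314648e-04 8.68181449e-04] [-0.37008982 -0.25288765 -5.14087103] [ 0.04016054  0.82209501 -0.04120238] 0.14908704703511588
```

View pics/pre.png

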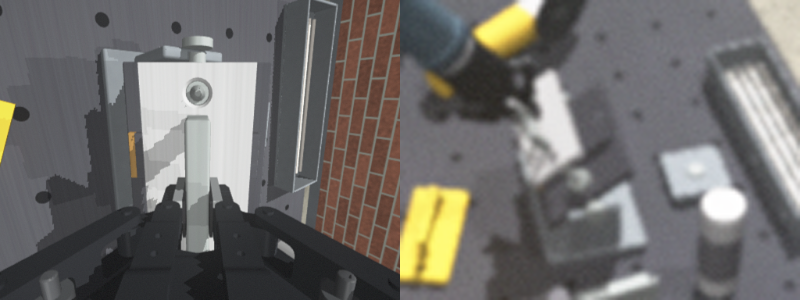

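The wrist view shows the left pin's tip visible through the hole at (197,91). I'll enlarge it for the exact offset, with the expected aligned tip and shoulder pixels computed from the seen plate.

```bash
python3 - <<'E'
from h import *
im,K,E=load("w5")
hc0=np.array([252.5,117.])
# plane of plate top: through seat+(.05+.012)*zj
g=cv2.cvtColor(im,cv2.COLOR_RGB2GRAY)
m=(g[90:145,225:280]<190).astype(np.uint8)
n,l,st,ce=cv2.connectedComponentsWithStats(m)
k=1+np.argmax(st[1:,4]);cs=max(cv2.findContours(m,0,1)[0],key=cv2.contourArea);e=cv2.fitEllipse(cv2.convexHull(cs));hc=np.array(e[0])+[225,90];print("hole",hc,e[1])
o,dd=ray(K,E,hc);top=seat+.062*zj;H=o+dd*(((top-o)@zj)/(dd@zj))
print("hole in jig",1e3*(H-seat)@xj,1e3*(H-seat)@yj)
rt=proj(K,E,H-.024*zj);rs=proj(K,E,H-.062*zj);print("aligned tip px",rt,"shoulder",rs,"pred tip",proj(K,E,seat+.065*yj+.038*zj),"px per mm",np.linalg.norm(proj(K,E,H-.024*zj+.001*xj)-rt))
for s in(-1,1):
  pass
c=cv2.resize(im[85:145,215:295],(800,600),interpolation=cv2.INTER_CUBIC)
for p,col in((hc,(255,0,0)),(rt,(0,255,0)),(rs,(0,0,255))):
    q=((np.array(p)-[215,85]+.5)*10).astype(int);cv2.drawMarker(c,tuple(int(x) for x in q),col,0,30,2)
cv2.imwrite("pics/hole.png",c[:,:,::-1])
E
```

```text
hole [254.38624382 117.43626976] (33.865203857421875, 37.71715545654297)
hole in jig 1.0473725104843685 65.87021585421124
aligned tip px [254.05348229 117.36857908] shoulder [253.67245228 117.29106958] pred tip [252.38583755 118.80080351] px per mm 1.5918908176222986
```

View pics/hole.png

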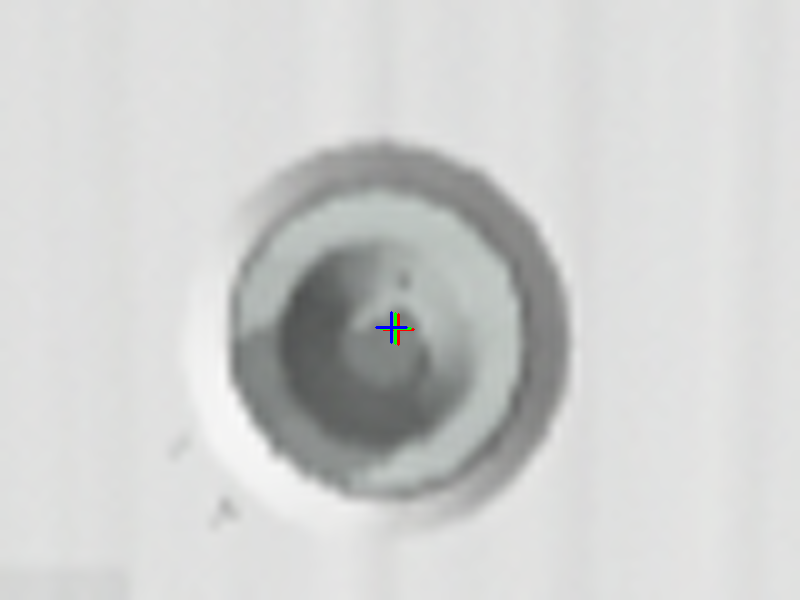

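Hole, pin cylinder and tip are concentric to about 0.5 mm, with the pin slightly up-slope and toward -y. I apply a (+0.4, -0.3) mm correction and descend with force limits.

```bash
python3 - <<'E'
from h import *
c=seat+.0004*xj-.0003*yj
def st(t):
    e=np.array(current_eef_pos())-c;f=np.array(current_force());print(t,"xyz mm",np.round(1e3*np.array([e@xj,e@yj,e@zj-.029]),1),"F jig",np.round([f@xj,f@yj,f@zj],1),np.round(current_wrist_torque(),2),round(float(current_grip_force()),1),round(current_time_s(),2))
st("pre")
for h in(.030,.022,.015):
    hit=r.line_to(c+(.029+h)*zj,.03,force_limit=15);st((h,hit))
    if hit: break
else: r.pause(.3);st("threaded")
E
```

```text
pre xyz mm [-0.2  0.5 50.4] F jig [-2.7  0.7 -4. ] [ 0.03  0.82 -0.04] 59.0 17.23
(0.03, False) xyz mm [ 0.  -0.  29.9] F jig [-2.4 -0.3 -4.6] [ 0.09  0.84 -0.01] 59.0 18.05
(0.022, False) xyz mm [-0.2 -0.1 21.8] F jig [-1.3 -0.1 -4.5] [ 0.04  0.8  -0.01] 59.0 18.47
(0.015, False) xyz mm [-0.2 -0.1 14.7] F jig [-2.4 -0.4 -4.5] [ 0.03  0.81 -0.01] 59.0 18.85
threaded xyz mm [ 0.1  0.  15.1] F jig [-3.   0.5 -4.2] [ 0.05  0.81 -0.05] 59.0 19.15
```

The plate is threaded with almost no side force. I continue down until it contacts the shoulders.

```bash
python3 - <<'E'
from h import *
c=seat+.0004*xj-.0003*yj
def st(t):
    e=np.array(current_eef_pos())-c;f=np.array(current_force());print(t,"xyz mm",np.round(1e3*np.array([e@xj,e@yj,e@zj-.029]),1),"F jig",np.round([f@xj,f@yj,f@zj],1),np.round(current_wrist_torque(),2),round(float(current_grip_force()),1),round(current_time_s(),2))
hit=r.line_to(c+(.029+.003)*zj,.03,force_limit=15);st(("3mm",hit))
h=.003
while not hit and h>-.006:
    h-=.001;hit=r.line_to(c+(.029+h)*zj,.015,force_limit=12);st((round(h,4),hit))
r.pause(.3);st("end")
shot("wrist","w6")
E
```

```text
('3mm', False) xyz mm [-0.2 -0.1  2.7] F jig [-3.4 -0.2 -4.9] [ 0.06  0.81 -0.06] 59.0 19.7
(0.002, False) xyz mm [0.1 0.  2. ] F jig [-2.4  0.1 -4.6] [0.05 0.82 0.06] 59.0 19.95
(0.001, False) xyz mm [ 0. -0.  1.] F jig [-2.1 -0.3 -4.1] [0.03 0.81 0.  ] 59.0 20.2
(0.0, False) xyz mm [-0. -0. -0.] F jig [-3.5 -0.4 -4.1] [-0.01  0.84 -0.02] 59.0 20.45
(-0.001, False) xyz mm [ 0.2  0.1 -0.4] F jig [-4.  -0.3  3.3] [-0.02  1.04 -0.09] 60.1 20.7
(-0.002, False) xyz mm [ 0.3  0.1 -0.5] F jig [-5.   0.2 18.4] [-0.13  1.44 -0.26] 62.1 20.95
(-0.003, False) xyz mm [ 0.3  0.1 -0.6] F jig [-7.3 -2.  31.4] [-0.25  1.75 -0.31] 64.1 21.2
(-0.004, False) xyz mm [ 0.4  0.1 -0.6] F jig [-9.1 -3.5 45.4] [-0.42  2.1  -0.44] 66.1 21.45
(-0.005, False) xyz mm [ 0.4  0.1 -0.7] F jig [-11.5  -4.9  60.1] [-0.57  2.45 -0.58] 68.1 21.7
(-0.006, False) xyz mm [ 0.5  0.2 -1.1] F jig [-11.8  -5.5  67.8] [-0.6   2.49 -0.55] 70.1 21.95
end xyz mm [ 0.5  0.2 -1.1] F jig [-12.9  -5.8  68.3] [-0.65  2.49 -0.51] 70.1 22.25
```

The plate stopped hard at -0.4 mm, which matches the predicted seat. I relieve the press force, check the wrist view, then release.

```bash
python3 - <<'E'
from h import *
c=seat+.0004*xj-.0003*yj
r.line_to(c+(.029-.0018)*zj,.02);r.pause(.3)
f=np.array(current_force());print([f@xj,f@yj,f@zj],current_grip_force(),current_finger_gap())
w=shot("wrist","w7")[0];s=shot("side","s7")[0]
o=np.hstack([cv2.resize(w[60:210,155:355],(400,300),interpolation=cv2.INTER_CUBIC),cv2.resize(s[110:200,190:310],(400,300),interpolation=cv2.INTER_CUBIC)])
cv2.imwrite("pics/home.png",o[:,:,::-1])
E
```

```text
[np.float64(-4.834529381762973), np.float64(0.07406881079198907), np.float64(19.061854903967365)] 63.07768106460571 0.15023776795361612
```

View pics/home.png

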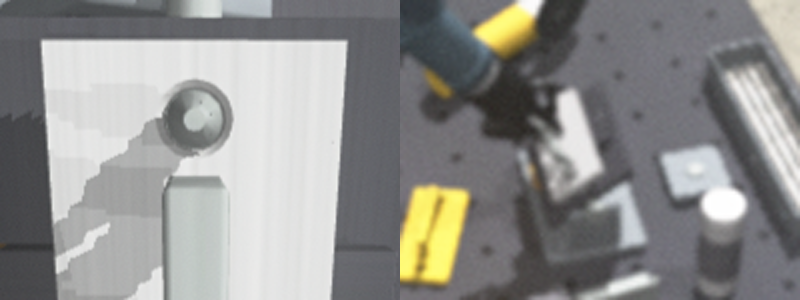

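The left pin (195,118) stands up through the hole and the plate lies square on the face. I release, retreat along the pins and hand in.

```bash
python3 - <<'E'
from h import *
c=seat+.0004*xj-.0003*yj
r.move_gripper(0.8);r.pause(.2);print(current_finger_gap(),current_grip_force(),current_force())
r.line_to(c+.16*zj,.12);r.pause(.3);print(current_force(),current_time_s())
im,K,E=shot("wrist","w8")
g=cv2.cvtColor(im,cv2.COLOR_RGB2HSV);m=((g[...,2]>200)&(g[...,1]<40)).astype(np.uint8);m=cv2.morphologyEx(m,cv2.MORPH_CLOSE,np.ones((15,15)))
u,v=proj(K,E,seat+.012*zj).astype(int);n,l,stt,ce=cv2.connectedComponentsWithStats(m);k=l[v,u]
q=cv2.approxPolyDP(cv2.convexHull(cv2.findContours((l==k).astype(np.uint8),0,1)[0][0]),8,True)[:,0]
for p in q:
    o,dd=ray(K,E,p);W=o+dd*((seat+.012*zj-o)@zj)/(dd@zj)-seat;print(p,np.round([1e3*W@xj,1e3*W@yj],1))
E
```

```text
0.8001836184608738 0.0 [0.62795559 0.10581481 0.15219689]
[-0.06209459  0.58788383  0.61554705] 25.3833
[263  65] [  9.5 112.5]
[292  97] [37.8 83.9]
[287 255] [ 38.4 -84.3]
[195 304] [ -68.2 -147.9]
[211  97] [-40.6  83.9]
```

```bash
python3 -c "
from plant import *
print(r.finish_job())"
```

```text
the job is handed in; nothing more can be done
None
```

The aluminium top plate is fully home over both guide pins and released, and I handed the job in at about 25 s of the 51 s limit. The hand-in returned no verdict. In the last wrist image the plate sits within about 1.5 mm of the seat along the face. It met its shoulders within 0.5 mm of the predicted height, and I pressed it there with up to about 68 N before easing off.

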